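Lay the carton down on the pricing board

TASK

On the shop counter a red carton stands on end on the pricing board. Push it over with the fingers, towards the board's yellow end stop, so that it lies flat with its printed label face up; then push it along the board until its top end sits flush against the stop. Only push it: do not lift or carry it, and leave all the other goods where they stand.

Things in the scene. Friction and masses are not known exactly. Their poses are not given: they have to be found in the camera images.
- board: Pricing board fixed on the counter, turned up to 75 degrees either way: plywood 330 (its x) x 180 (its y) x 8 mm thick with a green mat. Origin: centre of its underside, on the counter; its top is 8 mm higher. Its x axis runs along it towards the yellow end stop, z up.
- stop (a point): Middle of the carton-side face of the yellow stop, 38 mm above the counter; that face is the plane x = +130 mm of the board's frame. The stop is a rigid fixed bar across the board, 170 mm long, 20 mm thick, its top 43 mm above the counter.
- carton: Rigid red carton, blue band at its top end, yellow label with white disc on its broad -x face: 60 (x) x 100 (y) x 150 mm (z, up at the start), 0.3 to 0.6 kg. Origin: centre of its underside (foot end). Its +x points to the stop within 9 degrees. It stands on the board, 75 to 100 mm behind the board's centre. Lying label up it is 60 mm high.
- carton_foot (a point): Middle of the carton's lower +x edge (its frame 30, 0, 0 mm), about which it tips. Pushed 100 mm or more above its foot it tips without sliding much; leant about 22 degrees it falls by itself, and its top end then lies some 20 to 60 mm short of the stop.
- carton_top_l (a point): Point of the carton's top end, mid-thickness, at its +y side (body frame 0, 50, 150 mm).
- carton_top_r (a point): The same at its -y side (body frame 0, -50, 150 mm).
- sauce_jar: amber jar with red cap, 60 dia x 100 tall mm, standing loose on the counter, to be left alone; origin at the centre of its underside
- milk_can: short tin with blue band, 72 dia x 85 tall mm, standing loose on the counter, to be left alone; origin at the centre of its underside
- tea_box: small green carton 50 x 70 x 90 tall mm, standing loose on the counter, to be left alone; origin at the centre of its underside
- juice: orange bottle 60 dia x 150 tall mm, standing loose on the counter, to be left alone; origin at the centre of its underside
- water: clear bottle with blue cap 64 dia x 170 tall mm, standing loose on the counter, to be left alone; origin at the centre of its underside
- mug: blue ceramic mug 76 dia x 85 tall mm, standing loose on the counter, to be left alone; origin at the centre of its underside
- soap_box: low blue box 60 x 90 x 50 tall mm, standing loose on the counter, to be left alone; origin at the centre of its underside

How it is judged:
By the outcome, as a careful person would: the job done as asked, in the order asked, and still so for the second after the job is handed in, with the robot touching nothing.
It also fails if it takes over 45 s, if anything falls off the work surface, if the arm or the gripper's body presses on something with over 40 N, if the wrist force passes 120 N, or if a joint passes its speed limit or range.

ROBOT

A 7-joint arm with a two-finger parallel gripper is mounted at the origin on the work surface. World frame = base frame: x ahead of the robot, y to its left, z up, the work surface at z = 0. Lengths are in m, angles in rad, forces in N, time in s.
With the tool pointing down it reaches from about 0.425 to 1.025 m from the base axis. Payload 9.4 kg.
Tool frame: the origin (TCP) lies on the centre line of the jaws, within the pads' length; the fingertips stand 17 mm ahead of it and the grasp point (between the pads) lies 2 mm behind it; z points along the fingers, y is the line along which they close (so a half turn about z gives the same grasp; the last joint's range is limited). The gripper opens to 93 mm and grips with 3 to 60 N. Pads are 15 mm wide; open, the fingers measure 128 mm over their backs; the gripper's body (75 mm by 188 mm) begins 65 mm behind the grasp point.
Start: joints at [1.246, 0.599, -0.003, 1.599, 0.002, 0.943, -0.08], TCP at [0.178, -0.703, 0.236] pointing down, gripper open.
Joint ranges: [-2.57, 2.57], [-0.35, 1.97], [-1.29, 1.29], [0.11, 2.56], [-1.05, 4.19], [0.11, 1.86], [-2.63, 2.63]. Speed limits (rad/s): [2.22, 2.22, 3.01, 3.01, 3.14, 3.14, 3.14].

INTERFACE

Orientations are given as a unit quaternion [w, x, y, z].
In Python, from bench import env, viewer gives the robot as it stands.
- The arm moves only by the tool drive_tool, never from a script. Its argument "commands" is text: rows parted by semicolons, each of 4 numbers parted by spaces: the shift along the tool's x, y, z in m, then the turn about the tool's z in rad. In form: tx ty tz roll; .... A call has 1 to 20 rows; each row is the pose to reach, as a shift and turn from the pose commanded when the call began, along the tool's axes at that moment; what a row does not reach only later rows make up. A row lasts 1/10 s, in which the tool goes at most 50 mm and 8.59 degrees, less where a joint would pass 70% of its speed; a pose out of reach is approached as far as the arm can. A call with a gripper value outside its range is refused whole. "jaw" is the finger opening in m, from 0 to 0.093, set as the call begins (left out, the last holds). The fingers move at their own pace and stop on an object; "squeeze" is the grip in N (left out, the last holds). Time passes only in rows, so rows that repeat a pose let the fingers close. It gives the time, the measured TCP pose, the force, the opening and the grip force at its end, in the units of the state.
- env.sense(): the state, without advancing time (a new reading comes with each control period).
- viewer.read_camera(name): name is "scene" or "top" or "wrist"; returns a dict with "color" (420x560x3 uint8, blue, green, red), "depth" (420x560 float32, m along the optical axis (not along the pixel's ray), 0 where there is no reading), "mtx" (3x3 intrinsics, pixels), "cam_to_world" (4x4, takes a point from camera to world coordinates). Camera axes: x right, y down, z forward; pixel columns grow to the right and rows downward; lengths in m; the calibration is good to about 2 mm. The wrist camera is an equidistant fisheye: a pixel r from the principal point sees the ray r / f radians off the axis. A picture is of the moment at which its call begins.
- env.finish_job(): hands the job in; it is judged then, once.
The state is a dict: "t": time; "joint_positions": joint angles; "dq": joint speeds; "tau": joint torques, N m; "tcp_pos": TCP position; "orientation": TCP orientation; "force": force on the tool from outside, world axes, zero at the start; "wrist_torque": the same for the moment, N m; "gripper_width": opening from 0.0 (shut) to 1.0 (fully open); "finger_force": force on a finger pad.
Only numpy, scipy, OpenCV 4.12 (cv2) and the standard library are available. Lean on these libraries where they do the work, as an engineer would, in place of code of your own. Each camera call takes 0.05 s, during which the arm holds its last target. There are 200 camera calls.

## Working session

There is one attempt and no reset: what is moved stays moved. The work goes in short steps, Python scripts to look and compute and a tool call to move; the robot and the scene stay as the last step left them, time stands still between calls to the robot, and variables do not carry over. Pictures are saved under pics/ and viewed, at most 10 in all, crops included, and the job is handed in when it is done.

Besides the shell and the picture viewer there is one more tool, called after "Call:" in YAML: its name, and indented under it one key for each argument. drive_tool: Moves the arm, as the interface text tells. Its arguments: {"type":"object","properties":{"commands":{"type":"string"},"jaw":{"type":"number"},"squeeze":{"type":"number"}},"required":["commands"]}

```bash
mkdir -p pics
cat > h.py <<'E'
import numpy as np,cv2
from bench import env,viewer
def cam(n):
    c=viewer.read_camera(n); np.savez(f'/tmp/{n}.npz',**c); return c
def ld(n): return dict(np.load(f'/tmp/{n}.npz'))
def px(c,u,v,d=None):
    if d is None:
        p=c['depth'][v-1:v+2,u-1:u+2]; d=np.median(p[p>0]) if (p>0).any() else np.nan
    x=np.linalg.inv(c['mtx'])@[u,v,1]*d
    return (c['cam_to_world']@[*x,1])[:3]
E
python3 - <<'E'
from h import *
s=env.sense();print({k:np.round(v,3) for k,v in s.items()})
a=cam('top');b=cam('scene')
cv2.imwrite('pics/top1.png',cv2.resize(a['color'],(800,600)));cv2.imwrite('pics/scene1.png',cv2.resize(b['color'],(800,600)))
print(a['cam_to_world'].round(3),b['cam_to_world'].round(3))
E
```

```text
{'t': np.float64(0.0), 'joint_positions': array([ 1.246,  0.6  , -0.003,  1.6  ,  0.002,  0.943, -0.08 ]), 'dq': array([-0.002, -0.001,  0.   ,  0.002, -0.001,  0.001,  0.001]), 'tau': array([-1.0000e-03, -7.6506e+01,  1.4970e+00, -2.5236e+01, -5.3000e-02,
        1.7000e-02,  0.0000e+00]), 'tcp_pos': array([ 0.178, -0.702,  0.235]), 'orientation': array([-0.001,  0.992,  0.124, -0.   ]), 'force': array([ 0.137, -0.727,  0.559]), 'wrist_torque': array([ 0.05 , -0.036,  0.034]), 'finger_force': np.float64(0.0), 'gripper_width': np.float64(0.997)}
[[ 0.028 -0.999  0.046  0.552]
 [-1.    -0.028  0.013 -0.01 ]
 [-0.012 -0.046 -0.999  1.264]
 [ 0.     0.     0.     1.   ]] [[-0.798  0.358 -0.485  1.176]
 [ 0.603  0.469 -0.645  0.736]
 [-0.003 -0.807 -0.59   0.796]
 [ 0.     0.     0.     1.   ]]
```

View pics/top1.png

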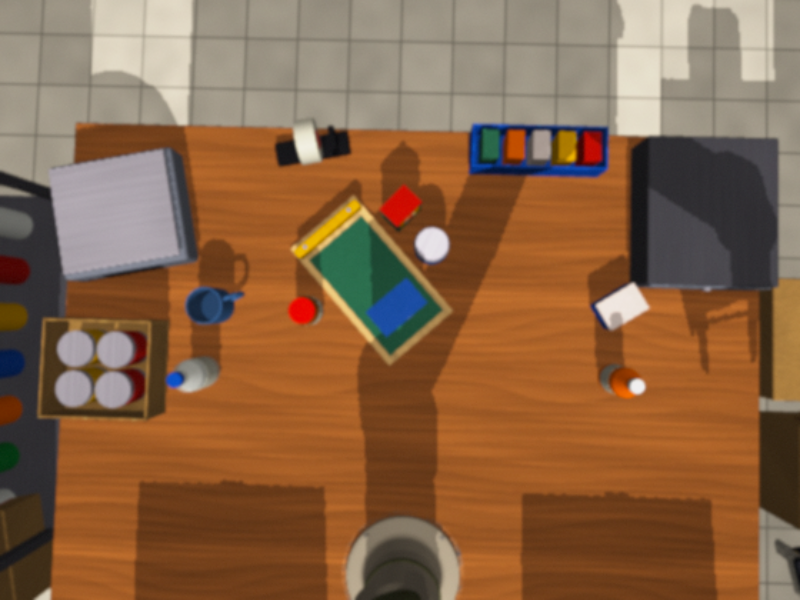

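View pics/scene1.png

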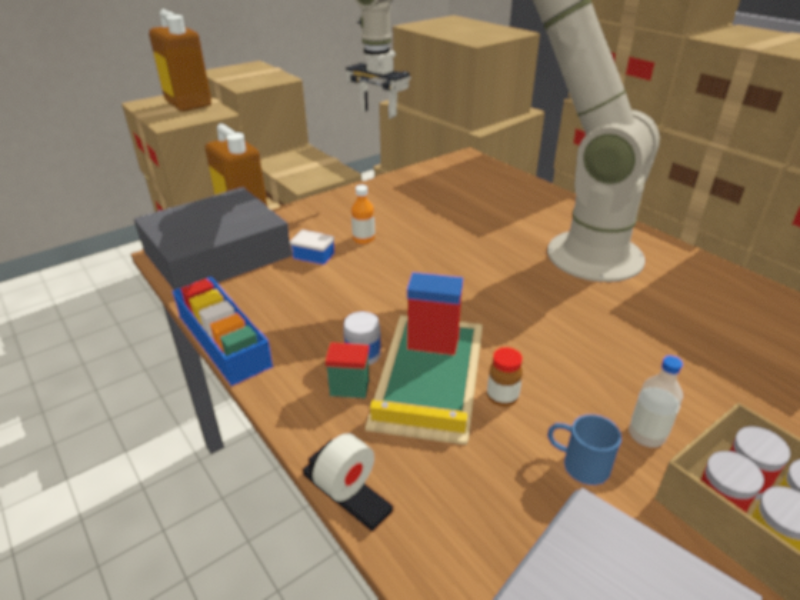

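The top view (800x600) shows the carton's blue top at about (397,307), the yellow stop from (295,250) to (357,203), and the board's rear corners at (390,362) and (450,310). The jar (303,310), can (432,244) and tea box (400,207) stand beside the board. Next I turn these into world positions.

Run:
```python
from h import *
c=ld('top')
def onplane(u,v,z):
    T=c['cam_to_world'];r=T[:3,:3]@np.linalg.inv(c['mtx'])@[u,v,1];o=T[:3,3];return o+r*(z-o[2])/r[2]
C=c['color'].astype(int);B,G,R=C[...,0],C[...,1],C[...,2]
roi=np.zeros(B.shape,bool);roi[130:260,195:320]=1
def rect(m,z):
    n,l,s,_=cv2.connectedComponentsWithStats(m.astype(np.uint8));k=1+np.argmax(s[1:,4])
    v,u=np.nonzero(l==k);P=np.array([onplane(a,b,z)[:2] for a,b in zip(u,v)])
    r=cv2.minAreaRect((P*1000).astype(np.float32));print(np.round(r[0],1),np.round(r[1],1),r[2],len(u));print(cv2.boxPoints(r).round())
print('blue');rect(roi&(B>120)&(R<80)&(B-G>40),.158)
print('yellow');rect(roi&(R>180)&(G>140)&(B<80),.043)
print('green');rect(roi&(G>R+30)&(G>B)&(B<110),.008)
for p in [(390,362),(450,310),(292,248),(357,199)]: print('corner',onplane(p[0]*.7,p[1]*.7,.008).round(3))
for n,p,z in [('jar',(303,310),.1),('can',(432,244),.085),('tea',(400,207),.09)]: print(n,onplane(p[0]*.7,p[1]*.7,z).round(3), px(c,int(p[0]*.7),int(p[1]*.7)).round(3))
print(px(c,278,215))
```

```text
blue
[559.2  24. ] [ 61.6 100.9] 41.45203399658203 846
[[503.  41.]
 [570. -34.]
 [616.   7.]
 [549.  82.]]
yellow
[719.4 176.6] [ 28.8 170.7] 42.07644271850586 440
[[652. 230.]
 [766. 104.]
 [787. 123.]
 [673. 250.]]
green
[607.4  74.8] [262.3 143.4] 42.15364456176758 2964
[[462.  40.]
 [558. -66.]
 [753. 110.]
 [656. 216.]]
corner [0.442 0.037 0.008]
corner [ 0.557 -0.088  0.008]
corner [0.681 0.257 0.008]
corner [0.791 0.119 0.008]
jar [0.548 0.21  0.1  ] [0.548 0.211 0.1  ]
can [ 0.689 -0.043  0.085] [ 0.691 -0.042  0.084]
tea [0.762 0.023 0.09 ] [0.764 0.023 0.09 ]
[0.55875101 0.02128322 0.15946609]
```

```bash
cat >> h.py <<'E'
from scipy.spatial.transform import Rotation as Rn
YAW=np.radians(42.); BC=np.array([.618,.081]); X=np.array([np.cos(YAW),np.sin(YAW)]); Y=np.array([-X[1],X[0]])
def tobrd(p): return np.array([(p[:2]-BC)@X,(p[:2]-BC)@Y])
def shift(al,lat,z,yaw=42.):
    s=env.sense();w,*q=s['orientation'];M=Rn.from_quat([*q,w]).as_matrix()
    p=np.array([*(BC+al*X+lat*Y),z]);d=M.T@(p-s['tcp_pos'])
    cur=np.degrees(np.arctan2(M[1,0],M[0,0]));r=-np.radians((yaw-cur+180)%360-180)
    print('shift',d.round(4),'roll',r.round(4),'yaw',cur.round(2),'brd',tobrd(s['tcp_pos']).round(4),'z',s['tcp_pos'][2].round(4),'F',s['force'].round(1),'t',s['t'])
E
python3 -c "
from h import *
shift(-.17,-.003,.236);shift(-.17,-.003,.140)"
```

```text
shift [ 4.701e-01 -5.696e-01 -4.000e-04] roll -0.4852 yaw 14.2 brd [-0.8514 -0.2876] z 0.2349 F [0.  1.  0.2] t 0.1
shift [ 0.4701 -0.5694  0.0956] roll -0.4852 yaw 14.2 brd [-0.8514 -0.2876] z 0.2349 F [0.  1.  0.2] t 0.1
```

Call:
drive_tool:
  commands: "0.01 -0.012 0 0; 0.03 -0.036 0 -0.05; 0.055 -0.067 0 -0.1; 0.085 -0.1 0 -0.15; 0.115 -0.14 0 -0.2; 0.145 -0.175 0 -0.25; 0.175 -0.21 0 -0.3; 0.205 -0.25 0 -0.35; 0.235 -0.285 0 -0.4; 0.265 -0.32 0 -0.45; 0.295 -0.36 0 -0.485; 0.325 -0.395 0 -0.485; 0.355 -0.43 0 -0.485; 0.385 -0.465 0 -0.485; 0.415 -0.5 0 -0.485; 0.44 -0.535 0 -0.485; 0.46 -0.558 0 -0.485; 0.47 -0.57 0 -0.485; 0.47 -0.57 0 -0.485; 0.47 -0.57 0 -0.485"
  jaw: 0.05

```text
t: 2.1
tcp_pos: [0.4926, -0.035, 0.2354]
orientation: [0.0, 0.933, 0.359, -0.0]
force: [0.5, 0.0, -0.7]
gripper_width: 0.538
finger_force: 0.0
```

```bash
python3 -c "
from h import *
shift(-.17,-.003,.14);shift(-.130,-.003,.14)
a=cam('wrist');cv2.imwrite('pics/w1.png',a['color'])"
```

```text
shift [0.0009 0.0007 0.0954] roll 0.0007 yaw 42.04 brd [-0.1708 -0.0023] z 0.2354 F [ 0.5  0.  -0.7] t 2.1
shift [0.0409 0.0007 0.0954] roll 0.0007 yaw 42.04 brd [-0.1708 -0.0023] z 0.2354 F [ 0.5  0.  -0.7] t 2.1
```

View pics/w1.png

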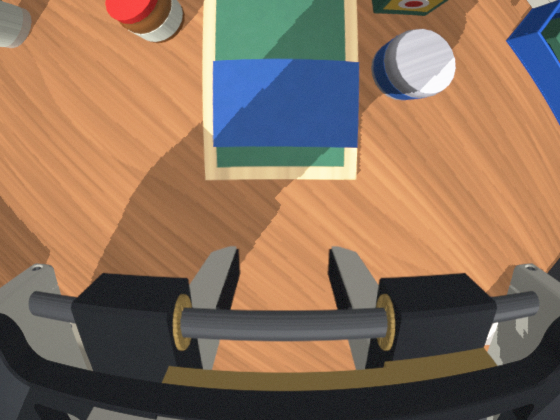

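The wrist view shows the carton top spanning u=213..358, centred on the fingers (u≈284) and square to them. I'll lower the tool and push at about 115 mm above the foot.

Call:
drive_tool:
  commands: "0 0 0.02 0; 0 0 0.05 0; 0 0 0.08 0; 0 0 0.095 0; 0.015 0 0.095 0; 0.03 0 0.095 0; 0.04 0 0.095 0; 0.046 0 0.095 0; 0.052 0 0.095 0; 0.058 0 0.095 0; 0.064 0 0.095 0; 0.07 0 0.095 0; 0.075 0 0.095 0; 0.08 0 0.095 0; 0.085 0 0.095 0; 0.085 0 0.095 0"

```text
t: 3.75
tcp_pos: [0.5575, 0.0226, 0.1406]
orientation: [-0.0, 0.934, 0.359, 0.0]
force: [0.7, -0.3, 0.0]
gripper_width: 0.538
finger_force: 0.0
```

```bash
python3 -c "
from h import *
shift(-.072,-.003,.14)
a=cam('scene');cv2.imwrite('pics/s2.png',cv2.resize(a['color'][150:330,200:400],(800,600)))"
```

```text
shift [0.012  0.0001 0.0006] roll 0.0004 yaw 42.03 brd [-0.084  -0.0029] z 0.1406 F [ 0.7 -0.3  0. ] t 3.75
```

View pics/s2.png

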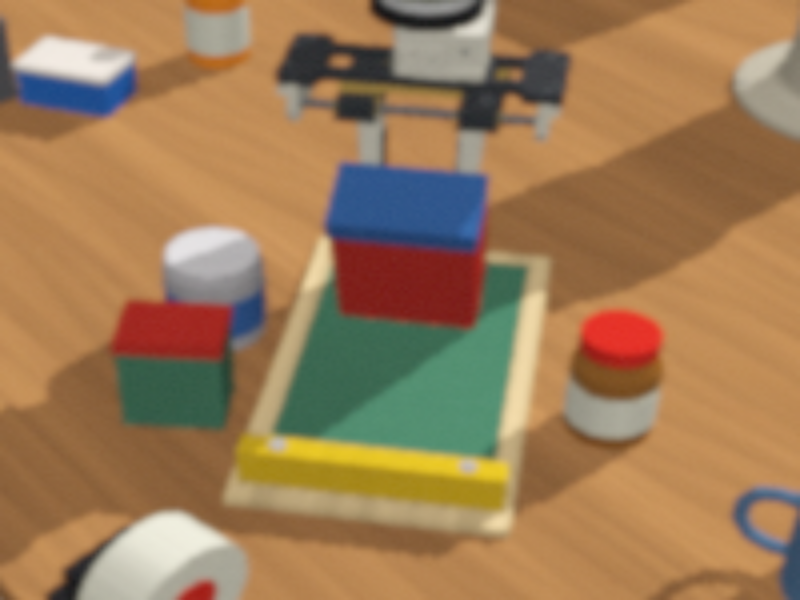

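The carton is leaning part way (blue top at about (408,205) in the crop, foot edge at about (410,320)) and nearly balanced. I'll push on slowly.

Call:
drive_tool:
  commands: "0.004 0 0 0; 0.008 0 0 0; 0.012 0 0 0; 0.016 0 0 0; 0.02 0 0 0; 0.02 0 0 0; 0.02 0 0 0; 0.02 0 0 0; 0.02 0 0 0; 0.02 0 0 0"

```text
t: 4.8
tcp_pos: [0.5716, 0.0351, 0.1406]
orientation: [0.0, 0.934, 0.358, -0.0]
force: [-0.5, -0.2, -0.0]
gripper_width: 0.536
finger_force: 0.0
```

```bash
python3 -c "
from h import *
shift(-.072,-.003,.14)
a=cam('scene');cv2.imwrite('pics/s3.png',cv2.resize(a['color'][150:330,200:400],(800,600)))"
```

```text
shift [-0.0068 -0.      0.0006] roll -0.0003 yaw 41.98 brd [-0.0652 -0.003 ] z 0.1406 F [-0.5 -0.2 -0. ] t 4.8
```

View pics/s3.png

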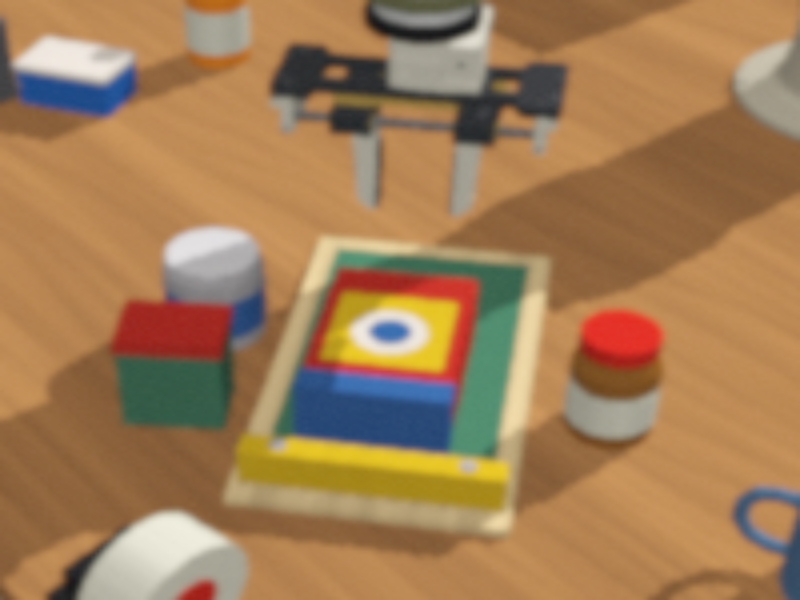

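The carton lies flat with its label up (disc at about (390,330)), a little short of the stop. Next I find its pose from depth.

```bash
cat > m.py <<'E'
from h import *
def meas():
    c=cam('scene');d=c['depth'];v,u=np.nonzero(d>0);k=d[v,u]
    P=(np.linalg.inv(c['mtx'])@np.c_[u,v,np.ones(len(u))].T*k);P=(c['cam_to_world'][:3,:3]@P).T+c['cam_to_world'][:3,3]
    a=(P[:,:2]-BC)@X;l=(P[:,:2]-BC)@Y
    m=(abs(P[:,2]-.068)<.006)&(a>-.12)&(a<.15)&(abs(l)<.088)
    r=cv2.minAreaRect((np.c_[a,l][m]*1000).astype(np.float32));print(m.sum(),np.round(r[0],1),np.round(r[1],1),round(r[2],2));print(cv2.boxPoints(r).round(1))
    s=(a>.128)&(a<.155)&(abs(l)<.08)&(abs(P[:,2]-.043)<.004)
    A=np.array([np.percentile(a[s&(abs(l-q)<.012)],2) if (s&(abs(l-q)<.012)).any() else np.nan for q in (-.06,-.03,0,.03,.06)]);print('stop edge',A.round(4))
    s=(a>.05)&(a<.133)&(abs(l)<.06)&(P[:,2]>.025)&(P[:,2]<.058)
    if s.any():
        f=np.polyfit(l[s],a[s],1);print('top end face',f.round(4),'yaw off deg',np.degrees(-np.arctan(f[0])).round(2))
meas()
E
python3 m.py; python3 -c "
from h import *
shift(-.12,-.003,.14);shift(-.12,-.003,.045)"
```

```text
1435 [29.9 -4.4] [156.2 101.1] 0.15
[[-48.4  46. ]
 [-48.1 -55.2]
 [108.1 -54.8]
 [107.9  46.3]]
stop edge [0.1352 0.1348 0.1347 0.134  0.1341]
top end face [-0.0621  0.1033] yaw off deg 3.55
shift [-0.0549 -0.      0.0006] roll -0.0003 yaw 41.98 brd [-0.0651 -0.003 ] z 0.1406 F [-0.6 -0.5  0.1] t 4.9
shift [-0.0549 -0.      0.0956] roll -0.0003 yaw 41.98 brd [-0.0651 -0.003 ] z 0.1406 F [-0.6 -0.5  0.1] t 4.9
```

Call:
drive_tool:
  commands: "-0.02 0 0 0; -0.04 0 0 0; -0.05 0 0.02 0; -0.05 0 0.05 0; -0.05 0 0.08 0; -0.05 0 0.1 0; -0.035 0 0.1 0; -0.02 0 0.1 0; -0.005 0 0.1 0; 0.003 0 0.1 0; 0.008 0 0.1 0; 0.013 0 0.1 0; 0.018 0 0.1 0; 0.022 0 0.1 0; 0.026 0 0.1 0; 0.03 0 0.1 0; 0.033 0 0.1 0; 0.033 0 0.1 0; 0.033 0 0.1 0"

```text
t: 6.8
tcp_pos: [0.5958, 0.0568, 0.0407]
orientation: [0.0, 0.934, 0.358, -0.0]
force: [-2.5, -2.6, 2.9]
gripper_width: 0.542
finger_force: 2.0
```

```bash
python3 m.py; python3 -c "
from h import *
shift(-.0235,-.003,.04)"
```

```text
1538 [46.3 -4.2] [168.8 101.2] 0.14
[[-38.2  46.1]
 [-38.  -55.1]
 [130.8 -54.6]
 [130.6  46.6]]
stop edge [0.1353 0.1283 0.1283 0.1284 0.1329]
top end face [-0.1379  0.1241] yaw off deg 7.85
shift [ 0.0092 -0.0002  0.0007] roll -0.0009 yaw 41.95 brd [-0.0327 -0.0032] z 0.0407 F [-3.3 -3.2  2.8] t 6.85
```

Call:
drive_tool:
  commands: "0.0015 0 0 0; 0.003 0 0 0; 0.0045 0 0 0; 0.006 0 0 0; 0.006 0 0 0; 0.006 0 0 0"

```text
t: 7.45
tcp_pos: [0.6004, 0.061, 0.0406]
orientation: [0.0, 0.934, 0.358, -0.0]
force: [-3.8, -3.7, 4.3]
gripper_width: 0.534
finger_force: 2.4
```

Call:
drive_tool:
  commands: "0.001 0 0 0; 0.001 0 0 0; 0.001 0 0 0"

```text
t: 7.75
tcp_pos: [0.6004, 0.0611, 0.0406]
orientation: [0.0, 0.934, 0.358, -0.001]
force: [-5.4, -5.5, 5.9]
gripper_width: 0.537
finger_force: 3.6
```

Call:
drive_tool:
  commands: "0.001 0 0 0; 0.001 0 0 0; 0.001 0 0 0"

```text
t: 8.05
tcp_pos: [0.6004, 0.0611, 0.0405]
orientation: [0.0, 0.934, 0.358, -0.002]
force: [-7.0, -6.5, 8.8]
gripper_width: 0.538
finger_force: 5.0
```

Call:
drive_tool:
  commands: "0.001 0 0 0; 0.002 0 0 0; 0.003 0 0 0; 0.003 0 0 0; 0.003 0 0 0"

```text
t: 8.55
tcp_pos: [0.6003, 0.061, 0.0405]
orientation: [0.001, 0.934, 0.358, -0.004]
force: [-13.5, -13.2, 14.7]
gripper_width: 0.534
finger_force: 9.1
```

```bash
python3 -c "
from h import *
a=cam('scene');cv2.imwrite('pics/s4.png',cv2.resize(a['color'][210:315,250:390],(800,600),interpolation=cv2.INTER_CUBIC))
shift(-.0235,-.003,.04)"
```

```text
shift [ 0.0029 -0.      0.0005] roll -0.0016 yaw 41.91 brd [-0.0264 -0.003 ] z 0.0405 F [-13.5 -11.7  15.7] t 8.6
```

View pics/s4.png

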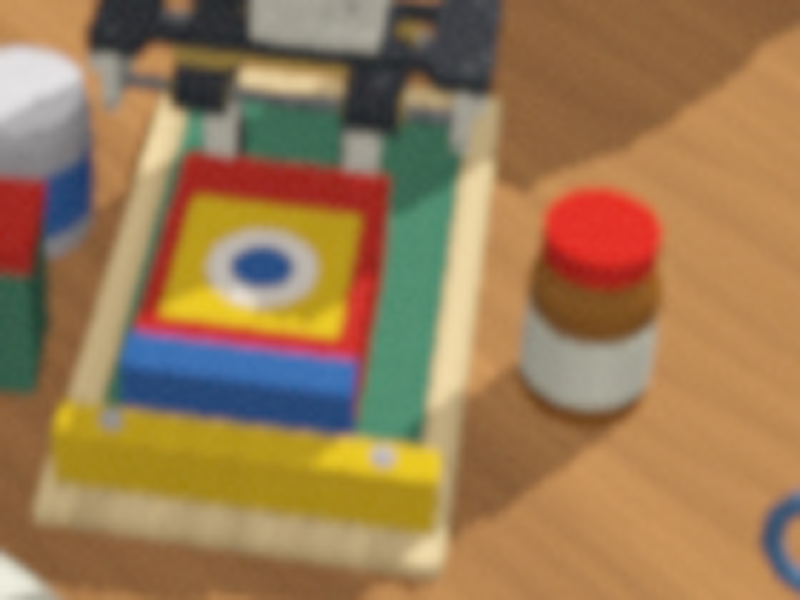

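The blue top end meets the yellow bar along its whole width, (120,403) to (355,428), and the TCP no longer advances as the force rises, so the carton is seated. I'll back away and check.

Call:
drive_tool:
  commands: "-0.003 0 0 0; -0.008 0 0 0; -0.015 0 0 0; -0.03 0 0 0; -0.05 0 0 0; -0.07 0 0 0; -0.08 0 -0.03 0; -0.08 0 -0.07 0; -0.08 0 -0.11 0; -0.08 0 -0.15 0; -0.08 0 -0.18 0; -0.08 0 -0.18 0; -0.08 0 -0.18 0"

```text
t: 9.9
tcp_pos: [0.5446, 0.0107, 0.2209]
orientation: [0.0, 0.934, 0.358, 0.001]
force: [-0.1, 0.6, -0.7]
gripper_width: 0.541
finger_force: 0.0
```

```bash
python3 m.py
python3 - <<'E'
from h import *
a=cam('top');b=cam('wrist')
A=cv2.resize(a['color'][130:260,195:320],(400,416),interpolation=cv2.INTER_CUBIC);B=cv2.resize(b['color'],(400,300));cv2.imwrite('pics/f.png',np.hstack([A,cv2.copyMakeBorder(B,0,116,0,0,0)]))
shift(0,0,.2)
E
```

```text
1538 [59.2 -3.3] [101.9 155.3] 89.49
[[-18.9 -53.6]
 [136.5 -55. ]
 [137.4  46.9]
 [-18.   48.3]]
stop edge [0.1326 0.1311 0.1321 0.132  0.1339]
top end face [-0.3202  0.1248] yaw off deg 17.76
shift [ 0.1019 -0.0026  0.0191] roll -0.0002 yaw 41.99 brd [-0.1018 -0.0026] z 0.2193 F [ 0.3 -0.6  0.1] t 10.05
```

View pics/f.png

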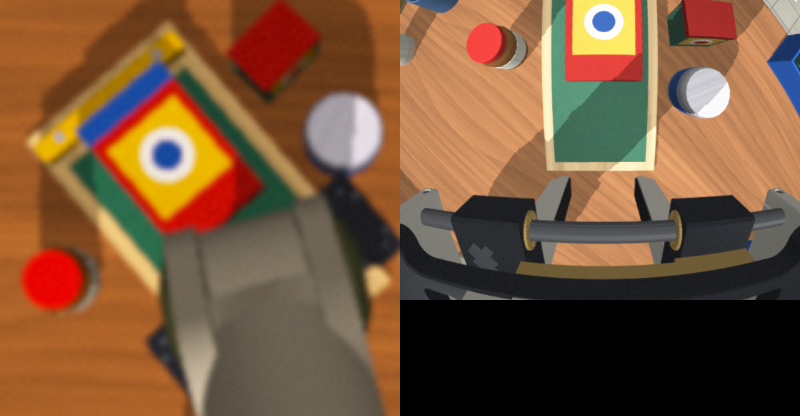

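The top view shows the blue end flush along the yellow stop, from (80,135) to (165,65), with the label up. The neighbouring goods haven't moved and the robot is clear, so I'm handing in.

```bash
python3 -c "
from bench import env
print(env.finish_job())"
```

```text
the job is handed in; nothing more can be done
None
```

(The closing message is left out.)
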